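Fit the filter of the stall's hand-wash unit and turn the water on

TASK

Take the white water filter out of the drying rack and push its tube straight down into the round push-fit socket of the grey hand-wash block, past the grip of the seal until it is fully home against its stop, without forcing it. Only once the filter is fully home, swing the lever on the block all the way over to turn the water on, and let go of everything. Leave the cheeses, jar, cup, tin, slicer and brush where they are.

Things in the scene. Friction and masses are not known exactly. Their poses are not given: they have to be found in the camera images.
- filter_mid (a point): Loose upright white plastic water filter, 130 mm long, 90 g: upper part 24 mm across, 64 mm long, to be gripped; below it a rigid tube 16 mm across, 62 mm long, its last 5 mm tapering to 11 mm at the foot. This point is the middle of the grip part, on the axis, 98 mm above the foot, 32 mm below the top; z points from foot to top. It stands in a hole of the rack
- brush: Loose bottle brush, 118 mm tall, thin wooden handle and black round head, in the other hole of the rack; origin at its foot. To be left there
- rack: Fixed white rack block, 80 (x) x 180 (y) x 45 mm high, origin at the centre of its underside; two 18.5 mm holes, 35 mm deep, 50 mm either side along its y axis: one holds the filter, the other the brush. The filter comes free when lifted straight up 50 mm
- manifold: Fixed grey hand-wash block, 100 mm (its x) x 200 mm (its y) x 54 mm high; origin at the centre of its underside. Its x axis points away from the robot, to the steel spout. The lever's hinge lies 60 mm along its +y, 76 mm above the table; the socket 50 mm along its -y
- socket (a point): Centre of the mouth of the push-fit socket, at the top of its black collar, 60 mm above the table (collar 36 mm across, 22 mm opening, then a chamfer into a vertical 17.5 mm bore). From 10 to 20 mm below the mouth a spring seal holds the foot back with 5 to 10 N (a false stop), then only rubs. A slow push down of 12 to 15 N takes the tube home; over about 20 N damages the fitting
- seat (a joint): Travel (m) of the hidden valve seat in the bore: 0 untouched, 0.004 when the tube is fully home; stays where pushed. The tube's foot meets it 21 to 41 mm below the mouth (differs from unit to unit, not measured); it yields 4 mm under about 3 N, then stops hard, and the push rises steeply
- lever (a joint): Angle of the water lever: 0 off (leaning to the block's -x side), 1.0 rad fully on (leaning to the +x side); stays where it is left
- lever_tip (a point): Ball tip of the steel lever, 60 mm long, with a 26 mm ball at its tip (this point is the ball's centre), which swings in the block's x-z plane above a small black housing on the block's top, 110 mm from the socket along the block's y; the ball's top rises to 150 mm above the table
- wedge: Bystander: block of cheese 110 x 70 x 60 mm
- round: Bystander: small round cheese, 96 mm across, 34 mm high
- slicer: Bystander: cheese slicer with red handle, lying
- jar: Bystander: jar, 66 mm across, 85 mm high
- cup: Bystander: white cup, 80 mm high
- tin: Bystander: tin, 72 mm across, 70 mm high

How it is judged:
By the outcome, as a careful person would: the job done as asked, in the order asked, and still so for the second after the job is handed in, with the robot touching nothing.
It also fails if it takes over 72 s, if anything falls off the work surface, if the arm or the gripper's body presses on something with over 40 N, if the wrist force passes 120 N, or if a joint passes its speed limit or range.

ROBOT

A 6-joint arm with a two-finger parallel gripper is mounted at the origin on the work surface. World frame = base frame: x ahead of the robot, y to its left, z up, the work surface at z = 0. Lengths are in m, angles in degrees, forces in N, time in s.
With the tool pointing down it reaches from about 0.4 to 0.825 m from the base axis. Payload 7 kg.
Tool frame: the origin (TCP) lies midway between the tips of the shut fingers; the grasp point (between the pads) lies 19 mm behind it; z points along the fingers, y is the line along which they close (so a half turn about z gives the same grasp; the last joint's range is limited). The gripper opens to 88 mm and grips with 3 to 60 N. Pads are 19 mm wide; open, the fingers measure 130 mm over their backs; the gripper's body (78 mm by 193 mm) begins 47 mm behind the grasp point.
Start: joints at [87.267, 20.546, 0.682, 0, -70.136, -16.507], TCP at [0.222, 0.637, 0.227] pointing down, gripper open.
Joint ranges: [-176.03, 176.03], [-82.01, 121.73], [-58.28, 71.71], [-173.87, 95.51], [-174.79, -0.11], [-173.66, 173.66]. Speed limits (degrees/s): [136.94, 136.94, 172.46, 180, 180, 180].

INTERFACE

Orientations are given as a 3x3 rotation matrix whose columns are the frame's x, y, z axes.
In Python, from rig import robot gives the robot as it stands. Calls block until the motion is done:
- robot.goto(position, orientation): joint-space move of the TCP to a pose.
- robot.servo_line(position, ori=None, speed=0.15): straight line of the TCP; ori=None keeps the orientation; speed is the mean speed in m/s.
- robot.movej(angles): joint-space move.
- robot.move_gripper(opening): opening from 0.0 (shut) to 1.0 (fully open); the grip force is fixed at half the most; returns when the fingers have stopped.
- robot.dwell(seconds).
- robot.ik(position, orientation): joint angles nearest the present ones, or None.
- robot.grab_frame(name): name is "scene" or "top"; returns (picture, depth): 400x640x3 uint8, red, green, blue; 400x640 float32, m along the optical axis (not along the pixel's ray), 0 where there is no reading.
- robot.camera_info(name): a dict with "vfov" (degrees; the focal length in pixels is half the picture's height over the tangent of half this angle, whatever the lens; pixels are square), "cx", "cy" (the principal point, pixels), "k1" (the pictures are not rectified: a ray, as slopes to the right and down, at radius r is drawn at 1 + k1 r^2 times it, then the intrinsics apply), "view" (4x4, takes a point from world to camera coordinates). Camera axes: x right, y down, z forward; pixel columns grow to the right and rows downward; lengths in m; the calibration is good to about 2 mm. A picture is of the moment at which its call begins. camera_info takes no time and is no camera call.
A pose or a line that the arm cannot do raises robot.Unreachable and nothing moves.
- robot.job_done(): hands the job in; it is judged then, once.
Readings, each from a call of its own:
- robot.read_t(): time.
- robot.read_qpos(): joint angles.
- robot.read_qvel(): joint speeds.
- robot.read_effort(): joint torques, N m.
- robot.read_position(): TCP position.
- robot.read_tcp_rot(): TCP orientation.
- robot.read_force(): force on the tool from outside, world axes, zero at the start.
- robot.read_ft_torque(): the same for the moment, N m.
- robot.read_grip_width(): opening from 0.0 (shut) to 1.0 (fully open).
- robot.read_finger_force(): force on a finger pad.
Only numpy, scipy, OpenCV 4.12 (cv2) and the standard library are available. Lean on these libraries where they do the work, as an engineer would, in place of code of your own. Each camera call takes 0.05 s, during which the arm holds its last target. There are 200 camera calls.

## Working session

There is one attempt and no reset: what is moved stays moved. The work goes in short steps, each a Python script; the robot and the scene stay as the last script left them, time stands still between calls to the robot, and variables do not carry over. Pictures are saved under pics/ and viewed, at most 10 in all, crops included, and the job is handed in when it is done.

```bash
mkdir -p pics; ls; cat > h.py <<'E'
from rig import robot
import numpy as np, cv2
def K(n):
    i=robot.camera_info(n); f=200/np.tan(np.radians(i["vfov"]/2)); return f,i["cx"],i["cy"],i["k1"],np.array(i["view"])
def cloud(n,dep):
    f,cx,cy,k1,V=K(n); v,u=np.mgrid[0:400,0:640].astype(float)
    a=(u-cx)/f; b=(v-cy)/f; rd=np.hypot(a,b); r=rd.copy()
    for _ in range(20): r=rd/(1+k1*r*r)
    s=1/(1+k1*r*r); a*=s; b*=s
    P=np.stack([a*dep,b*dep,dep],-1); W=(P-V[:3,3])@V[:3,:3]
    W[dep<=0]=np.nan; return W
def snap(n,name=None):
    im,d=robot.grab_frame(n)
    if name: cv2.imwrite(f"pics/{name}.png",im[:,:,::-1])
    return im,d,cloud(n,d)
E
python3 - <<'E'
from h import *
for n in("scene","top"):
    im,d,W=snap(n,n+"0"); np.savez(f"{n}0",im=im,W=W); print(n,K(n)[:4],(-K(n)[4][:3,:3].T@K(n)[4][:3,3]).round(3))
print(robot.read_t(),robot.read_tcp_rot().round(2) if hasattr(robot.read_tcp_rot(),'round') else robot.read_tcp_rot())
E
```

```text
pics
scene (np.float64(495.92088536457146), 316.6338185202421, 192.58633538054357, -0.06377493564736098) [1.121 0.848 0.922]
top (np.float64(380.9739470238176), 323.2999672279063, 201.57194575140718, 0.007141042720677354) [0.468 0.008 0.955]
0.1 [[ 0.94 -0.33 -0.  ]
 [-0.33 -0.94 -0.  ]
 [ 0.    0.   -1.  ]]
```

View pics/scene0.png

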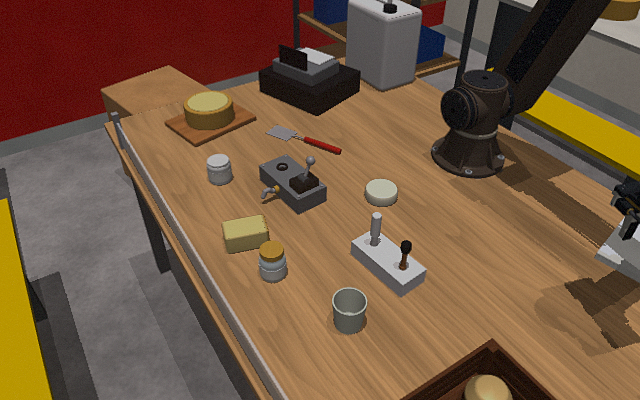

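View pics/top0.png

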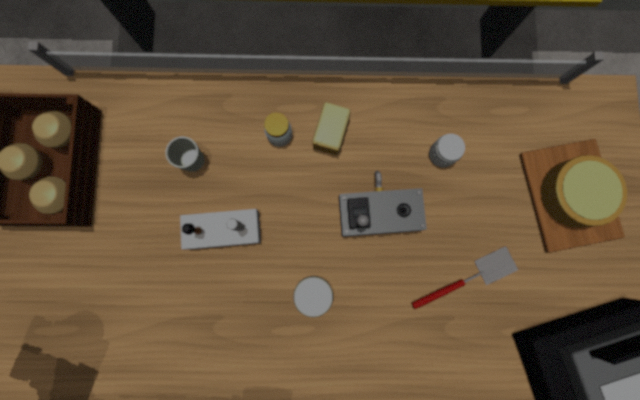

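The scene view shows the filter at (376,228), the socket at (282,167) and the lever ball at (311,160). In the top view the filter is at (235,225), the brush at (188,229), the socket at (404,210) and the ball at (363,221). Next I'll measure them.

```bash
python3 - <<'E'
from h import *
T=np.load("top0.npz");W=T["W"];im=T["im"];S=np.load("scene0.npz");WS=S["W"]
v,u=np.mgrid[0:400,0:640]
def box(W,c,r,z0,z1):
    m=(abs(u-c[0])<r[0])&(abs(v-c[1])<r[1])&(W[...,2]>z0)&(W[...,2]<z1); return W[m]
def circ(P):
    A=np.c_[2*P[:,:2],np.ones(len(P))];s=np.linalg.lstsq(A,(P[:,:2]**2).sum(1),rcond=None)[0];return s[:2],np.sqrt(s[2]+s[0]**2+s[1]**2)
for n,c,r,z in (("filt",(235,225),(20,18),(.13,.15)),("ball",(363,221),(14,14),(.125,.16))):
    P=box(W,c,r,*z);print(n,len(P),P.mean(0),(P.min(0)+P.max(0))/2,np.ptp(P,0))
for n,c,r,z in (("rack",(220,230),(50,30),(.038,.052)),("man",(382,213),(55,35),(.046,.0575))):
    P=box(W,c,r,*z);q=cv2.minAreaRect((P[:,:2]*1000).astype(np.float32));print(n,len(P),q,np.median(P[:,2]))
P=box(W,(404,210),(14,14),.0572,.07);print("collar",len(P),P.mean(0),(P.min(0)+P.max(0))/2,np.ptp(P,0))
P=box(WS,(376,228),(12,25),.08,.137);print("filtS",len(P),circ(P),P[:,2].max())
P=box(WS,(311,160),(8,8),.12,.155)
if len(P)>5:
    A=np.c_[2*P,np.ones(len(P))];s=np.linalg.lstsq(A,(P**2).sum(1),rcond=None)[0];print("ballS",len(P),s[:3],np.sqrt(s[3]+(s[:3]**2).sum()),P.mean(0),P[:,2].max())
P=box(WS,(282,167),(12,9),.0572,.07);print("collarS",len(P),P.mean(0),(P.min(0)+P.max(0))/2,np.ptp(P,0))
for n,I,c in(("t",im,(382,213)),("s",S["im"],(290,180))):
    cv2.imwrite(f"pics/crop_{n}.png",cv2.resize(I[c[1]-40:c[1]+40,c[0]-60:c[0]+60,::-1],None,fx=5,fy=5))
cv2.imwrite("pics/crop.png",np.vstack([cv2.resize(I[c[1]-35:c[1]+35,c[0]-60:c[0]+60,::-1],None,fx=4,fy=4) for I,c in((im,(382,213)),(S["im"],(290,180)))]))
E
```

```text
filt 100 [0.52711234 0.18632028 0.13916414] [0.52667666 0.18620226 0.13928516] [0.02164872 0.02218401 0.0114379 ]
ball 108 [ 0.537502   -0.09300845  0.13956165] [ 0.53786062 -0.09337263  0.13893961] [0.02190234 0.02394502 0.01489472]
rack 2271 ((522.831787109375, 236.81150817871094), (80.05293273925781, 180.0802459716797), 5.484088897705078) 0.04463294432915404
man 2706 ((581.09326171875, -150.7967529296875), (129.7628173828125, 200.58775329589844), 4.765249729156494) 0.053335265591366164
collar 81 [ 0.56868784 -0.19972092  0.05917168] [ 0.570523   -0.20034821  0.05962015] [0.05994684 0.05459503 0.00475441]
filtS 176 (array([0.5316381, 0.1887369]), np.float64(0.010208384179888971)) 0.13684807729063592
ballS 69 [ 0.54234045 -0.09148799  0.13421176] 0.010840383303110232 [ 0.54441345 -0.08858032  0.13669061] 0.14584389933607336
collarS 51 [ 0.5741994  -0.1991207   0.05940158] [ 0.56932056 -0.19638157  0.06062603] [0.06452979 0.0863529  0.00676024]
```

View pics/crop.png

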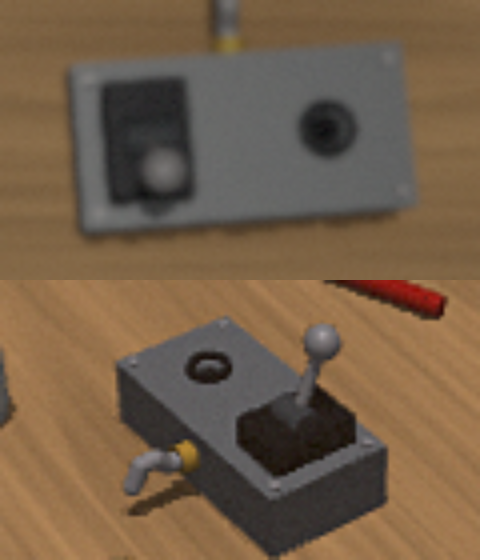

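The collar, ball, rack and filter readings agree between the two cameras to about 5 mm. I'll refine the socket from the collar pixels, then pick the filter with the closing line along x so the gripper body stays clear of the brush and lever.

```bash
cat >> h.py <<'E'
def ray(n,px,z):
    f,cx,cy,k1,V=K(n); a,b=(px[0]-cx)/f,(px[1]-cy)/f; rd=np.hypot(a,b); r=rd
    for _ in range(20): r=rd/(1+k1*r*r)
    s=1/(1+k1*r*r); d=V[:3,:3].T@np.array([a*s,b*s,1]); c=-V[:3,:3].T@V[:3,3]
    return c+d*(z-c[2])/d[2]
def Ry(deg,sg=1):
    a=np.radians(deg); y=sg*np.array([np.cos(a),np.sin(a),0]); z=np.array([0,0,-1.]); return np.c_[np.cross(y,z),y,z]
E
python3 - <<'E'
from h import *
for n,c in(("top",(404,210)),("scene",(282,167))):
    D=np.load(n+"0.npz");g=cv2.cvtColor(D["im"],cv2.COLOR_RGB2GRAY).astype(float)
    x0,y0=c[0]-11,c[1]-9; p=g[y0:y0+19,x0:x0+23]; m=(p<62).astype(np.uint8)
    nn,l,st,ce=cv2.connectedComponentsWithStats(m); k=1+np.argmax(st[1:,4]); px=np.array(st[k,:2])+(st[k,2:4]-1)/2
    print(n,st[k],ce[k]+[x0,y0],px+[x0,y0],ray(n,ce[k]+[x0,y0],.059),ray(n,px+[x0,y0],.059))
T=np.load("top0.npz");W=T["W"].reshape(-1,3)
m=(abs(W[:,0]-.565)<.056)&(abs(W[:,1]+.15)<.13)&(W[:,2]>.046)&(W[:,2]<.0575)
print(cv2.minAreaRect((W[m,:2]*1000).astype(np.float32)))
f=np.array([.5285,.187])
q=np.array(robot.read_qpos())
c=[(np.abs(j-q)[5],s) for s in(1,-1) if (j:=robot.ik([*f,.2],Ry(5.5,s))) is not None]; print(c)
s=min(c)[1]; R=Ry(5.5,s)
robot.goto([*f,.2],R); print(robot.read_t(),robot.read_qpos())
robot.servo_line([*f,.089],speed=.12); print(robot.read_force())
robot.move_gripper(0.0); print(robot.read_grip_width()*88,robot.read_finger_force(),robot.read_force())
robot.servo_line([*f,.15],speed=.06); print(robot.read_force())
robot.servo_line([*f,.25],speed=.15); print(robot.read_force(),robot.read_grip_width()*88,robot.read_t())
im,d,W=snap("scene","lift"); np.savez("lift",im=im,W=W)
u,v=[int(t) for t in (376,228)]
cv2.imwrite("pics/lift_c.png",cv2.resize(im[100:300,280:480,::-1],None,fx=3,fy=3))
E
```

```text
top [  4   2  14  14 150] [403.44666667 209.64      ] [403.5 209.5] [ 0.56996666 -0.20023395  0.059     ] [ 0.57030254 -0.20036808  0.059     ]
scene [ 5  5 12  8 66] [281.66666667 166.60606061] [281.5 166.5] [ 0.57504845 -0.19761626  0.059     ] [ 0.57520523 -0.19833692  0.059     ]
((566.4547119140625, -152.02981567382812), (100.35476684570312, 200.69674682617188), 4.669766902923584)
[(np.float64(162.51521012301274), 1), (np.float64(17.484789876987293), -1)]
2.0667 [ 3.95657012e+01  1.09592706e+01 -1.61628435e+01 -6.09567699e-04
 -6.28648194e+01 -3.39868918e+01]
[ 0.61031687  0.2391863  -0.24324221]
23.347163851439667 29.969632029533386 [-0.35276585  0.87654902  0.40699204]
[-0.23195645 -0.14066955 -0.83668998]
[-0.99214841 -0.21812237 -1.20076271] 23.375516114392397 6.15
```

View pics/lift_c.png

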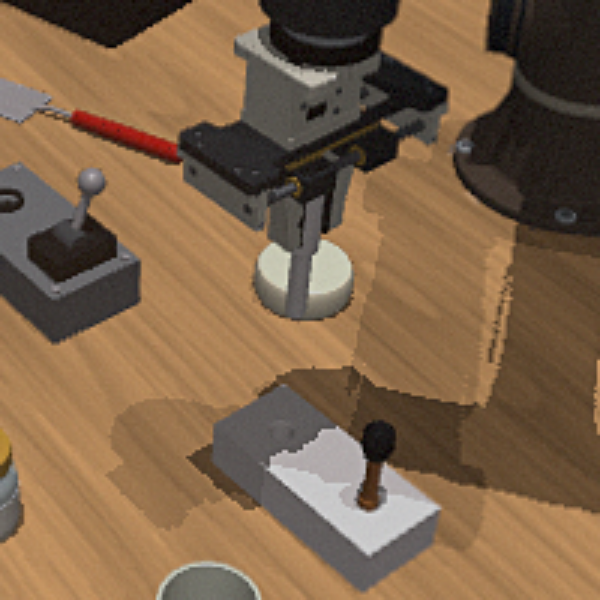

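The filter is held and clear of the rack, with its foot at about (379,205) in the scene view. I'll carry it over the socket and compare foot and collar in the same camera, so the calibration error cancels.

```bash
python3 - <<'E'
from h import *
robot.servo_line([.5285,.187,.275],speed=.15)
robot.servo_line([.5725,-.199,.275],speed=.25)
robot.servo_line([.5725,-.199,.160],speed=.12)
robot.dwell(.3); print(robot.read_force(),robot.read_position(),robot.read_t())
im,d,W=snap("scene"); np.savez("over",im=im,W=W)
f,cx,cy,k1,V=K("scene")
# tube points: near the expected axis, in the scene frame
m=(np.hypot(W[...,0]-.5765,W[...,1]+.197)<.02)&(W[...,2]>.088)&(W[...,2]<.135)
v,u=np.nonzero(m); P=W[m]; print(len(P),u.min(),u.max(),v.min(),v.max())
from scipy.optimize import least_squares
def res(p): 
    c=p[:2]+np.outer(P[:,2]-.11,p[2:]); return np.hypot(*(P[:,:2]-c).T)-.008
s=least_squares(res,[.575,-.2,0,0],loss="soft_l1",f_scale=.001); print(s.x,np.abs(s.fun).mean())
print("axis at .06",s.x[:2]+s.x[2:]*(-.05))
cv2.imwrite("pics/over_c.png",cv2.resize(im[115:215,232:332,::-1],None,fx=6,fy=6,interpolation=cv2.INTER_CUBIC))
E
```

```text
[-0.2857148  -0.88837746 -1.35796706] [ 0.57269305 -0.19902159  0.16046849] 9.625
69 278 283 145 160
[ 0.57478282 -0.19906035 -0.01221285 -0.0036421 ] 0.0016121738331725812
axis at .06 [ 0.57539346 -0.19887825]
```

View pics/over_c.png

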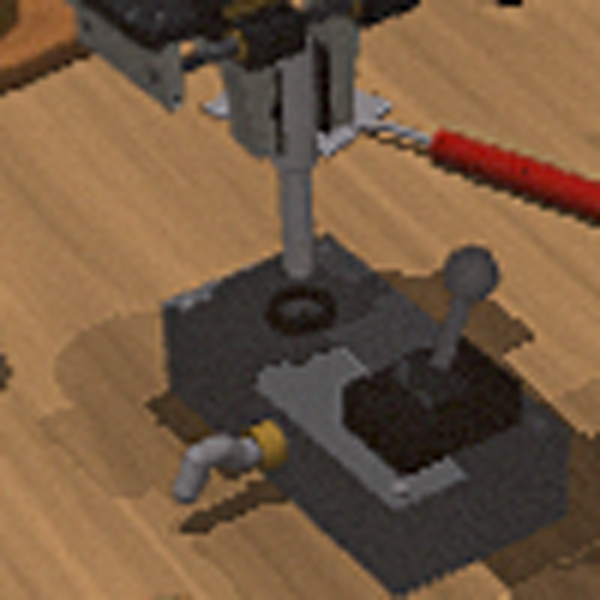

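Tube and collar line up to about 1 mm: the tube foot is at crop (301,277) and the collar centre at (302,311). Now I'll push down in small force-guarded steps with lateral compliance.

```bash
cat > push.py <<'E'
from h import *
def push(p,zmin,Flim,b,step=.0005,speed=.012,k=.0001):
    n=0; p=np.array(p,float); F=np.zeros(3)
    while p[2]>zmin:
        p[2]-=step; robot.servo_line(p,speed=speed); F=np.array(robot.read_force())-b
        l=F[:2]*k; l=np.clip(l,-.0003,.0003); l[np.abs(F[:2])<1]=0; p[:2]+=l
        if n%4==0 or F[2]>Flim-3: print((p*1000).round(1),F.round(1),round(robot.read_position()[2]*1000,2))
        n+=1
        if F[2]>Flim or np.hypot(*F[:2])>12: break
    print("end",p.tolist(),F.round(1),robot.read_t()); return p
E
python3 - <<'E'
from push import *
p=[.5724,-.1983,.150]
robot.servo_line(p,speed=.05); robot.dwell(.2)
b=np.array(robot.read_force()); np.save("b",b); print(b)
push(p,.119,11,b)
E
```

```text
[ 0.83526208  0.31142391 -1.74352898]
[ 572.4 -198.3  149.5] [-1.   0.8  1.4] 149.57
[ 572.4 -198.3  147.5] [-0.7 -0.8  1.4] 147.43
[ 572.3 -198.3  145.5] [-0.5 -1.   1.2] 145.44
[ 572.1 -198.3  143.5] [-0.3 -0.6 -0. ] 143.46
[ 571.9 -198.3  141.5] [-1.  -0.8  0.9] 141.47
[ 571.5 -198.3  139.5] [-1.5 -0.4  0.6] 139.46
[ 571.2 -198.3  137.5] [-1.2 -0.3  0.7] 137.46
[ 570.7 -198.4  135.5] [-0.9 -1.3  1. ] 135.46
[ 570.5 -198.4  133.5] [-0.8 -0.9  1.2] 133.52
[ 570.4 -198.9  131.5] [ 0.6 -1.5  1.9] 131.58
[ 570.3 -199.8  129.5] [ 0.6 -3.2  3.6] 129.56
[ 570.5 -201.   127.5] [ 1.7 -3.3  2.6] 127.26
[ 571.  -201.7  125.5] [ 0.5 -0.6  1. ] 125.32
[ 571.  -201.9  123.5] [ 0.1 -1.4  4. ] 123.61
[ 571.1 -202.3  121.5] [-0.2  0.7  5.3] 121.59
[ 571.1 -202.3  119.5] [ 0.6 -0.2  2.9] 119.23
end [0.5711056907217593, -0.20234268499612712, 0.11899999999999997] [ 0.5 -0.1  2.3] 25.725
```

The tube is in the bore and has followed it to (0.571,-0.202), which matches the top camera's reading. I'll continue down.

```bash
python3 - <<'E'
from push import *
b=np.load("b.npy")
push([.5711,-.2023,.119],.090,11.5,b,step=.0006,speed=.015)
E
```

```text
[ 571.1 -202.3  118.4] [-0.3 -0.4  1.3] 118.14
[ 571.1 -202.4  116. ] [-0.2 -1.2  2. ] 115.9
[ 571.  -202.4  113.6] [-1.2  0.4  6.3] 113.75
[ 571.  -202.4  111.2] [ 1.2 -0.5  4.5] 111.09
[ 571.  -202.4  110.6] [-0.1  0.5  8.6] 111.06
[ 570.8 -202.4  110. ] [-1.5  0.5 12.9] 110.98
end [0.5708407652192766, -0.20241896910703186, 0.10999999999999995] [-1.5  0.5 12.9] 29.475
```

It stopped hard at TCP z = 0.111, so the foot is about 28 mm deep. It passed the seal hump, then about 4 mm of yielding, then a steep rise, with no side load. I'll push gently a little further, release and check the depth.

```bash
python3 - <<'E'
from h import *
b=np.load("b.npy")
p=np.array([.5708,-.2024,.1098]); robot.servo_line(p,speed=.005); robot.dwell(.3)
print(np.array(robot.read_force())-b,robot.read_position(),robot.read_grip_width()*88)
robot.servo_line([.5708,-.2024,.1107],speed=.01)
print(np.array(robot.read_force())-b)
robot.move_gripper(1.0); print(np.array(robot.read_force())-b)
robot.servo_line([.5708,-.2024,.245],speed=.15)
# away toward the lever's -x side, above it, fingers shutting
robot.servo_line([.48,-.11,.245],speed=.25)
robot.move_gripper(0.0); print(robot.read_t())
im,d,W=snap("scene"); np.savez("rel",im=im,W=W)
m=(np.hypot(W[...,0]-.573,W[...,1]+.20)<.03)&(W[...,2]>.09)&(W[...,2]<.2); P=W[m]
print(len(P),P[:,2].max(),np.percentile(P[:,2],90),P.mean(0))
cv2.imwrite("pics/rel_c.png",cv2.resize(im[100:220,230:350,::-1],None,fx=5,fy=5,interpolation=cv2.INTER_CUBIC))
E
```

```text
[-1.70781329  0.35963693 12.70380552] [ 0.57124076 -0.20259178  0.11100275] 23.239109346403872
[-0.58904073  0.72311752  7.65948148]
[ 0.22693042 -0.49411202  0.94421675]
34.5667
190 0.166017431545046 0.1618846618521284 [ 0.57594973 -0.19576401  0.13303162]
```

View pics/rel_c.png

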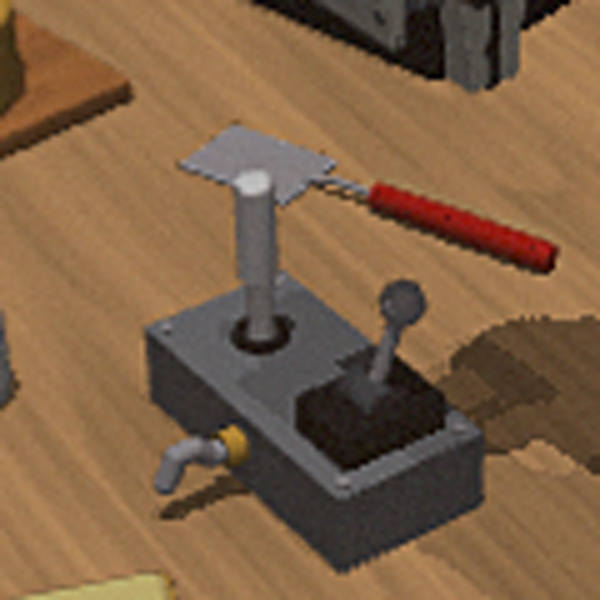

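The filter stands upright in the socket with its top at about z = 0.162, as expected, and the lever leans towards the robot. Now I'll push the lever over.

```bash
python3 - <<'E'
from h import *
e=np.array([.9966,.082,0]); h=np.array([.5621,-.0927,0]); z=.118
P=lambda s,z=z: h+e*s+[0,0,z]
robot.servo_line(P(-.085,.245),speed=.25); robot.servo_line(P(-.085),speed=.15); robot.dwell(.2)
b=np.array(robot.read_force()); print(robot.read_t())
s=-.085; F=0; n=0
while s<.02:
    s+=.003 if s<-.012 else .001
    robot.servo_line(P(s),speed=.04); F=np.array(robot.read_force())-b
    if n%4==0 or s>-.012: print(round(s,3),F.round(1))
    n+=1
    if abs(F@e)>12: break
print(s,F,robot.read_t())
robot.servo_line(P(s-.03),speed=.1); robot.servo_line(P(s-.03,.25),speed=.2); robot.servo_line(P(-.12,.25),speed=.25)
im,d,W=snap("scene"); 
m=(np.hypot(W[...,0]-.59,W[...,1]+.09)<.06)&(W[...,2]>.12)&(W[...,2]<.16)&(W[...,1]>-.14); Q=W[m]
print(len(Q),Q.mean(0),Q[:,2].max(),robot.read_t())
cv2.imwrite("pics/lev_c.png",cv2.resize(im[100:220,230:350,::-1],None,fx=5,fy=5,interpolation=cv2.INTER_CUBIC))
E
```

```text
36.0667
-0.082 [-1.  -0.  -0.7]
-0.07 [-0.7  0.5 -0.1]
-0.058 [ 0.6  0.8 -0.5]
-0.046 [-0.3  0.1  1. ]
-0.034 [0.5 0.7 0.4]
-0.022 [-0.1  1.4  0.4]
-0.01 [ 0.3  0.3 -0.6]
-0.009 [-0.7  1.3 -0.9]
-0.008 [-1.4  0.5 -0.8]
-0.007 [-0.4  0.7 -1. ]
-0.006 [-0.6  0.8 -0.5]
-0.005 [-0.6  0.3 -0.7]
-0.004 [ 0.1  0.4 -0.9]
-0.003 [-1.   0.7 -1.3]
-0.002 [-1.3  0.2 -1.1]
-0.001 [-0.6  0.7 -1.3]
0.0 [-0.2  0.4 -1. ]
0.001 [-1.9  1.3 -0.6]
0.002 [-6.1  1.   1.4]
0.003 [-7.3  1.1  3.4]
0.004 [-10.4   1.1   6.7]
0.005 [-14.5   1.3   8.8]
0.005000000000000035 [-14.51263718   1.28617708   8.79829171] 46.0667
73 [ 0.59590819 -0.08439249  0.13399854] 0.14324149603878214 47.9083
```

View pics/lev_c.png

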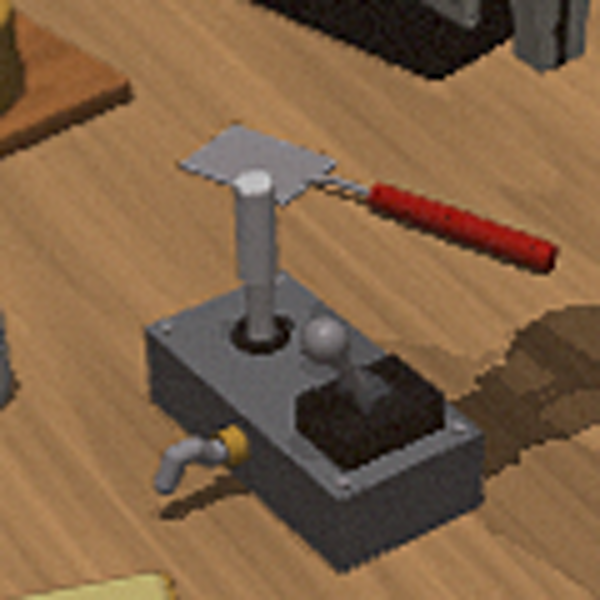

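The ball has swung from (402,300) to (325,340), leaning towards the spout, and it met its end stop. The filter hasn't moved and the arm is clear of everything.

```bash
python3 -c "
from rig import robot
print(robot.read_force(), robot.job_done())"
```

```text
the job is handed in; nothing more can be done
[ 0.46996526 -0.15196746 -0.12531721] None
```

The job is handed in at about 48 s: the filter met a hard stop about 28 mm down its socket at about 13 N, then the lever was swung over to its end stop. The gripper is clear of everything; no water was visible in the last picture, and I didn't measure the bystanders again.

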